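# Swing out the prop leg of the larger display panel

### The arm

A 6-joint arm with a two-finger parallel gripper is mounted at the origin on a cart in front of the work surface, level with it; the furniture and walls round the work are solid. World frame = base frame: x ahead of the robot, y to its left, z up, the work surface at z = 0. Lengths are in m, angles in degrees, forces in N, time in s.
With the tool pointing down it reaches from about 0.25 to 0.775 m from the base axis. Payload 4 kg.
Tool frame: the origin (TCP) lies at the very end of the fingers, on their centre line; the grasp point (between the pads) lies behind it (env.grip_depth is the z of the grasp point in the tool frame, in m); z points along the fingers, y is the line along which they close (so a half turn about z gives the same grasp; the last joint's range is limited). The gripper opens to 85 mm and grips with 20 to 120 N. Pads are 22 mm wide; open, the fingers measure 114 mm over their backs; the gripper's body (76 mm by 85 mm) begins 54 mm behind the grasp point. The pads swing forward as they close: fully open they stand 13 mm farther back than shut.
Start: joints at [-80.678, 4.996, 78.535, -0, 96.463, -5.907], TCP at [0.144, -0.531, 0.231] pointing down, gripper open.
Joint ranges: [-177.83, 177.83], [-43.37, 116.18], [15.69, 146.23], [-61.86, 241.86], [9.47, 152.12], [-147.06, 147.06]. Speed limits (degrees/s): [159.86, 159.86, 180, 180, 180, 180].

### API

Orientations are given as [roll, pitch, yaw] about the fixed x, y, z axes, in that order (R = Rz(yaw) Ry(pitch) Rx(roll)).
In Python, from bench import sensors, cams, env gives the robot as it stands. The module is installed in compiled form; this text tells all that it offers.
- The arm moves only by the tool play_rows, never from a script. Its argument "motion" is a list that holds one entry, the list of rows, each a list of 6 numbers: the shift along the tool's x, y, z as a fraction of full scale, then the turn, a rotation vector about the tool's x, y, z as a fraction of full scale. In form: [[[tx, ty, tz, wx, wy, wz], ...]]. A call has 1 to 8 rows; each row shifts and turns the commanded pose from where the row before left it, along the tool's axes as they then stand; what a row does not reach is not made up. Full scale, the value 1, is 20 mm for a shift and 10 degrees for a turn. A row lasts 1/8 s, in which the tool goes at most 62.5 mm and 10.7 degrees, less where a joint would pass 70% of its speed; a pose out of reach is approached as far as the arm can. A call with a number of a shift or a turn outside -1 to 1 is refused whole. A call with a gripper value outside its range is refused whole. "grip" is the opening, from -1 (shut) to 1 (fully open), set as the call begins (left out, the last holds). The fingers move at their own pace and stop on an object; the grip force is fixed at half the most. Time passes only in rows, so rows that do not move let the fingers close. It gives the time, the measured TCP pose, the force, the opening and the grip force at its end, in the units of the state.
- sensors.state(): the state, without advancing time (a new reading comes with each control period).
- cams.capture(name): name is "scene" or "top" or "wrist"; returns the picture (420x560x3 uint8, blue, green, red); there is no depth.
- cams.camera_model(name): a dict with "mtx" (3x3 intrinsics, pixels), "eye" and "attitude" of the camera in the world. Camera axes: x right, y down, z forward; pixel columns grow to the right and rows downward; lengths in m; the calibration is good to about 2 mm. The wrist camera is an equidistant fisheye: a pixel r from the principal point sees the ray r / f radians off the axis. A picture is of the moment at which its call begins: read the wrist's pose just before it. camera_model takes no time and is no camera call; for the wrist camera it gives the pose at the moment of the call.
- env.sign_off(): hands the job in; it is judged then, once.
The state is a dict: "t": time; "q": joint angles; "dq": joint speeds; "joint_torque": joint torques, N m; "ee_pos": TCP position; "eef_rot": TCP orientation; "force": force on the tool from outside, world axes, zero at the start; "wrist_torque": the same for the moment, N m; "grip_width": finger opening in m; "grip_force": force on a finger pad.
Only numpy, scipy, OpenCV 4.12 (cv2) and the standard library are available. Lean on these libraries where they do the work, as an engineer would, in place of code of your own. Each camera call takes 0.05 s, during which the arm holds its last target. There are 200 camera calls.

### The job

Two flat display panels lie face down on the bench, each with a folding prop leg standing partly open on its back. Push the leg of the larger panel open until it hits its stop, so that the panel can be stood up. Leave the panel lying where it is, and leave the smaller panel and its leg alone.

Things in the scene. Friction and masses are not known exactly. Their poses are not given: they have to be found in the camera images.
- large_panel: Larger grey display panel, loose, face down: 170 (x) by 240 (y) by 16 mm thick, 1 kg, black rubber corners; pushed along the bench it slides at about 5 to 12 N. Origin: centre of its underside, on the bench; z up. Its leg's hinge axis runs along the panel's y, 30 mm from the origin towards +x, 21 mm above the bench. Folded flat, the leg points from the hinge to the panel's -x (robot side).
- large_leg (a joint): Angle of the larger panel's leg, a smooth white metal plate 50 mm wide, 5 mm thick, 75 mm from hinge axis to free edge (black, rounded, 8 mm thick). 0 = folded flat, grows as the free edge rises and swings over towards the panel's +x; stop at 1.40 rad. Starts at 0.7 to 1.0. Stays where left. Pushing the free edge from its -x side level towards the panel's +x takes about 1 N, more at the stop.
- small_panel: The smaller panel of the same make, lying face down: 110 (x) by 150 (y) by 14 mm. Origin: centre of its underside. Its leg is 36 mm wide and 60 mm long, hinged 20 mm from the origin towards the panel's +x and 19 mm above the bench, and points the same way. To be left alone.
- small_leg (a joint): Angle of the smaller panel's leg, 0 = folded flat, stop at 1.40 rad; it starts between 0.7 and 1.0. To be left alone.

How it is judged (in metres and radians):
At the end, for the whole second after the job is handed in: The larger panel's leg stands within 10 degrees of its stop (joint above 1.22 rad) and at rest; that panel lies flat and still (within 6 degrees), less than 40 mm from where it started (value of joint large_leg above 1.22 rad and velocity of joint large_leg between -0.05 and 0.05 rad/s and angle between large_panel's own z axis and vertical below 0.1 rad and distance of large_panel from where it was at the start of the episode below 0.04 m and linear speed of large_panel below 0.02 m/s); the robot touches nothing.
It fails at once if the smaller panel's leg is swung further open or folded away (value of joint small_leg above 1.15 rad or value of joint small_leg below 0.55 rad).
It fails at once if the smaller panel is moved by more than 30 mm (distance of small_panel from where it was at the start of the episode above 0.03 m).
It also fails if it takes over 29 s, if anything falls off the work surface, if the arm or the gripper's body presses on something with over 40 N, if the wrist force passes 120 N, or if a joint passes its speed limit or range.

## Working session

There is one attempt and no reset: what is moved stays moved. The work goes in short steps, Python scripts to look and compute and a tool call to move; the robot and the scene stay as the last step left them, time stands still between calls to the robot, and variables do not carry over. Pictures are saved under pics/ and viewed, at most 10 in all, crops included, and the job is handed in when it is done.

Besides the shell and the picture viewer there is one more tool, called by a JSON object that holds its "name" and its "arguments", one argument or row to a line. play_rows: Moves the arm, as the interface text tells. Shift numbers are shares of 20 mm and turn numbers shares of 10 degrees, none past 1 either way. Its arguments: {"type":"object","properties":{"motion":{"type":"array"},"grip":{"type":"number"}},"required":["motion"]}

```bash
mkdir -p pics; cat > h.py <<'E'
import numpy as np, cv2
from bench import sensors, cams, env
def ray(name,u,v):
    m=cams.camera_model(name);K=np.array(m["mtx"]);R=np.array(m["attitude"])
    return np.array(m["eye"]),R,K
def at_z(name,u,v,z):
    e,R,K=ray(name,u,v)
    d=R@np.linalg.inv(K)@np.array([u,v,1.]); return e+d*(z-e[2])/d[2]
def proj(name,P):
    e,R,K=ray(name,0,0); c=(np.atleast_2d(P)-e)@R; p=c@K.T; return p[:,:2]/p[:,2:]
E
python3 - <<'E'
from h import *
for n in ("top","scene"):
    cv2.imwrite(f"pics/{n}0.png",cams.capture(n)); print(cams.camera_model(n))
s=sensors.state();print(s["t"],s["ee_pos"],s["eef_rot"],env.grip_depth)
E
```

```text
{'mtx': array([[384.22757573,   0.        , 277.27505498],
       [  0.        , 384.22757573, 210.3346904 ],
       [  0.        ,   0.        ,   1.        ]]), 'eye': array([ 0.49059351, -0.01981275,  0.9073378 ]), 'attitude': array([-175.62276314,    2.11099749,  -89.76815228])}
{'mtx': array([[446.65845376,   0.        , 281.28010799],
       [  0.        , 446.65845376, 212.63711549],
       [  0.        ,   0.        ,   1.        ]]), 'eye': array([0.27938174, 0.53887804, 0.60081549]), 'attitude': array([-132.30251899,    0.40462304, -151.07502122])}
0.1 [ 0.14439351 -0.5302288   0.23021284] [-1.79879981e+02 -1.25329448e-02  1.52295279e+01] -0.0187
```

View pics/top0.png

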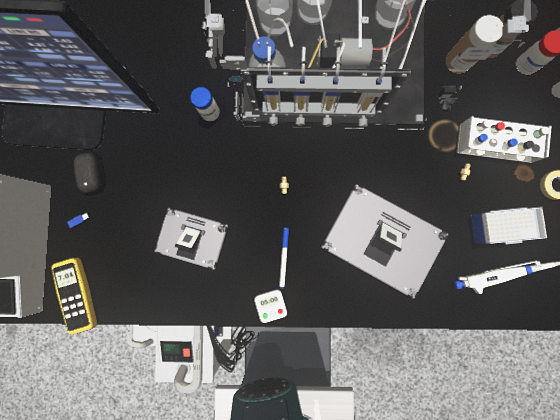

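View pics/scene0.png

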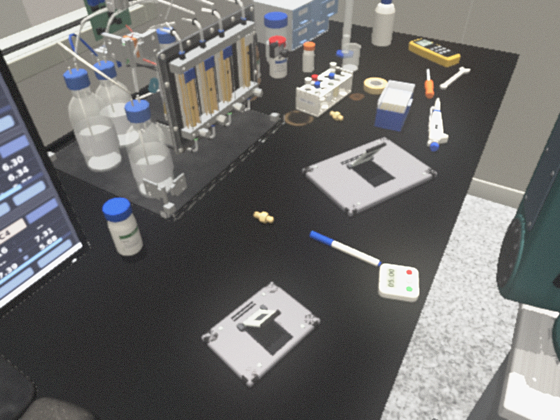

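The top view shows the large panel with corners near (360,187), (447,236), (413,297), (325,247) and its leg near (392,234). The small panel is at (190,238). I'll fit the panel and zoom in on the leg.

```bash
python3 - <<'E'
s=open('h.py').read()
s=s.replace('R=np.array(m["attitude"])','R=Rotation.from_euler("xyz",m["attitude"],degrees=True).as_matrix()').replace('import numpy','from scipy.spatial.transform import Rotation\nimport numpy',1)
open('h.py','w').write(s)
E
python3 - <<'E'
from h import *
px=[(360,187),(447,236),(413,297),(325,247)]
P=np.array([at_z("top",*p,0.016) for p in px]);print(P.round(4))
print([np.linalg.norm(P[i]-P[(i+1)%4]).round(4) for i in range(4)])
c=P.mean(0)[:2]; dx=((P[0]-P[3])+(P[1]-P[2]))[:2]; yaw=np.arctan2(dx[1],dx[0]);print(c,np.degrees(yaw))
R=np.array([[np.cos(yaw),-np.sin(yaw)],[np.sin(yaw),np.cos(yaw)]])
def w(l): return np.r_[c+R@l[:2],l[2]]
ims={n:cv2.imread(f"pics/{n}0.png") for n in("top","scene")}
big={n:cv2.resize(im,None,fx=4,fy=4,interpolation=cv2.INTER_CUBIC) for n,im in ims.items()}
for n in ims:
  for a,col in((.7,(0,0,255)),(.85,(0,200,0)),(1.0,(255,0,0))):
    q=[w([.03-r*np.cos(a),y,.021+r*np.sin(a)]) for r,y in((.0,-.025),(.075,-.025),(.075,.025),(.0,.025))]
    cv2.polylines(big[n],[(proj(n,q)*4+1.5).astype(int)],True,col,1)
  q=[w([x,y,.016]) for x,y in((-.085,-.12),(-.085,.12),(.085,.12),(.085,-.12))]
  cv2.polylines(big[n],[(proj(n,q)*4+1.5).astype(int)],True,(0,255,255),1)
a=big["top"][720:1220,1300:1800]; b=big["scene"][520:860,1190:1770]
cv2.imwrite("pics/c1.png",np.hstack([a[:, 100:440],np.vstack([b,np.zeros((160,580,3),np.uint8)])[:,120:570]]))
E
```

```text
[[ 0.6133 -0.1786  0.016 ]
 [ 0.5005 -0.374   0.016 ]
 [ 0.3627 -0.2944  0.016 ]
 [ 0.4743 -0.0969  0.016 ]]
[np.float64(0.2257), np.float64(0.1592), np.float64(0.2268), np.float64(0.1612)]
[ 0.48769651 -0.23596938] -30.228228909287104
```

View pics/c1.png

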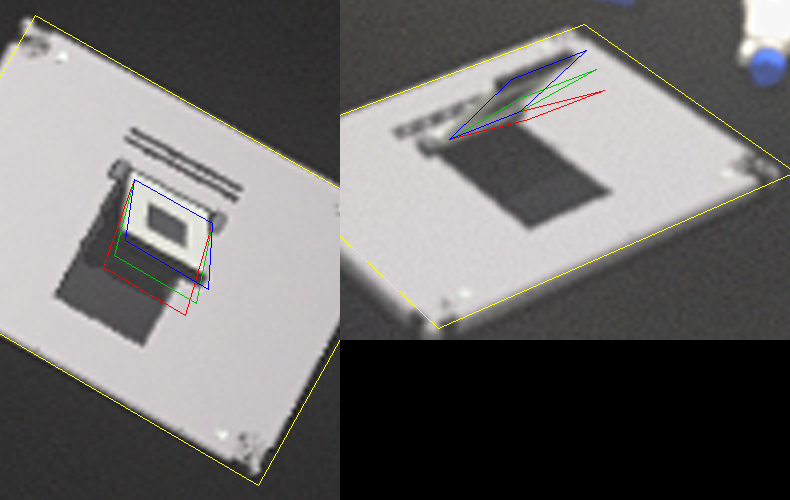

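The outline matches the given 170x240 mm: centre about (0.488, -0.236), yaw about -30.2°. The leg overlay fits best near 1.0 rad, with the blue outline's free edge at crop pixels (125,240) to (208,289). I'll close the gripper, turn so tool x lies along panel +x, and move over to the leg's -x side.

{"name": "play_rows", "arguments": {
  "motion": [
    [[0, 0, 0, 0, 0, 0.91], [0, 0, 0, 0, 0, 0.91], [0, 0, 0, 0, 0, 0.91], [0, 0, 0, 0, 0, 0.91], [0, 0, 0, 0, 0, 0.91], [0, 0, 0, 0, 0, 0]]
  ],
  "grip": -1
}}

```text
t: 0.85
ee_pos: [0.1444, -0.5304, 0.2307]
eef_rot: [-179.9, 0.0, -30.2]
force: [-0.1, -0.6, -0.8]
grip_width: -0.0
grip_force: 0.0
```

{"name": "play_rows", "arguments": {
  "motion": [
    [[0.19, -0.97, 0, 0, 0, 0], [0.19, -0.97, 0, 0, 0, 0], [0.19, -0.97, 0, 0, 0, 0], [0.19, -0.97, 0, 0, 0, 0], [0.19, -0.97, 0, 0, 0, 0], [0.19, -0.97, 0, 0, 0, 0], [0.19, -0.97, 0, 0, 0, 0], [0.19, -0.97, 0, 0, 0, 0]]
  ]
}}

```text
t: 1.85
ee_pos: [0.2498, -0.411, 0.2314]
eef_rot: [180.0, -0.0, -30.3]
force: [0.0, -0.0, -0.9]
grip_width: 0.0002
grip_force: 0.0
```

{"name": "play_rows", "arguments": {
  "motion": [
    [[0.19, -0.97, 0, 0, 0, 0], [0.19, -0.97, 0, 0, 0, 0], [0.19, -0.97, 0, 0, 0, 0], [0.19, -0.97, 0, 0, 0, 0], [0.19, -0.97, 0, 0, 0, 0], [0.19, -0.97, 0, 0, 0, 0], [0.19, -0.97, 0, 0, 0, 0], [0.19, -0.97, 0, 0, 0, 0]]
  ]
}}

```text
t: 2.85
ee_pos: [0.3541, -0.2922, 0.2313]
eef_rot: [180.0, -0.0, -30.3]
force: [-0.6, -0.2, -0.9]
grip_width: 0.0001
grip_force: 0.0
```

{"name": "play_rows", "arguments": {
  "motion": [
    [[0.19, -0.97, 0, 0, 0, 0], [0.19, -0.97, 0, 0, 0, 0], [0.19, -0.97, 0, 0, 0, 0], [0.19, -0.97, 0, 0, 0, 0], [0.19, -0.97, 0, 0, 0, 0], [0.19, -0.97, 0, 0, 0, 0], [0, 0, 0, 0, 0, 0], [0, 0, 0, 0, 0, 0]]
  ]
}}

```text
t: 3.85
ee_pos: [0.4316, -0.2043, 0.2313]
eef_rot: [180.0, 0.0, -30.3]
force: [0.2, 0.3, 0.9]
grip_width: 0.0002
grip_force: 0.0
```

{"name": "play_rows", "arguments": {
  "motion": [
    [[0, 0, 1, 0, 0, 0], [0, 0, 1, 0, 0, 0], [0, 0, 1, 0, 0, 0], [0, 0, 1, 0, 0, 0], [0, 0, 1, 0, 0, 0], [0, 0, 1, 0, 0, 0], [0, 0, 1, 0, 0, 0], [0, 0, 1, 0, 0, 0]]
  ]
}}

```text
t: 4.85
ee_pos: [0.4313, -0.205, 0.0708]
eef_rot: [180.0, -0.0, -30.4]
force: [0.8, 0.2, 0.6]
grip_width: -0.0001
grip_force: 0.0
```

{"name": "play_rows", "arguments": {
  "motion": [
    [[0, 0, 0.3, 0, 0, 0], [0, 0, 0, 0, 0, 0]]
  ]
}}

```text
t: 5.1
ee_pos: [0.4315, -0.2046, 0.0653]
eef_rot: [180.0, 0.0, -30.3]
force: [0.2, -0.1, -0.5]
grip_width: 0.0
grip_force: 0.0
```

```bash
python3 - <<'E'
from h import *
a=cv2.resize(cams.capture("top")[160:310,310:460],None,fx=2.6,fy=2.6,interpolation=2)
b=cv2.resize(cams.capture("scene")[100:250,290:440],None,fx=2.6,fy=2.6,interpolation=2)
cv2.imwrite("pics/c2.png",np.hstack([a,b]))
E
```

```text
(no output)
```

View pics/c2.png

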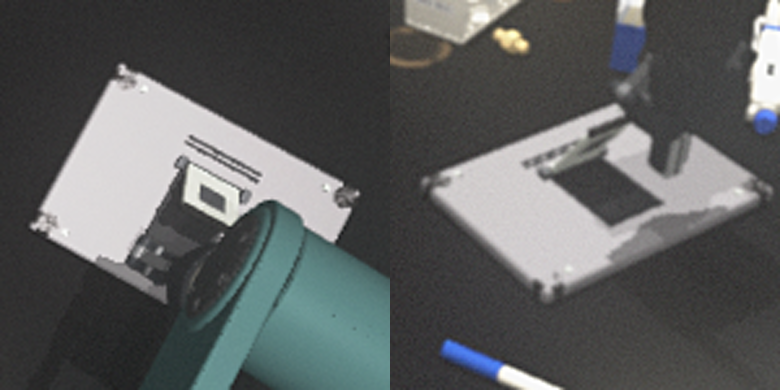

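The closed fingers stand at crop pixel (670,150), on the leg's -x side and below its free edge height. The leg is clear at (590,140). Now I'll push along tool +x.

{"name": "play_rows", "arguments": {
  "motion": [
    [[0.5, 0, 0, 0, 0, 0], [0.5, 0, 0, 0, 0, 0], [0.5, 0, 0, 0, 0, 0], [0.5, 0, 0, 0, 0, 0]]
  ]
}}

```text
t: 5.7
ee_pos: [0.4672, -0.2249, 0.0653]
eef_rot: [180.0, -0.0, -30.3]
force: [-0.4, -0.8, 0.9]
grip_width: -0.0002
grip_force: 0.8
```

{"name": "play_rows", "arguments": {
  "motion": [
    [[0.25, 0, 0, 0, 0, 0], [0.25, 0, 0, 0, 0, 0], [0.25, 0, 0, 0, 0, 0], [0, 0, 0, 0, 0, 0]]
  ]
}}

```text
t: 6.2
ee_pos: [0.4797, -0.2322, 0.0654]
eef_rot: [180.0, -0.0, -30.3]
force: [0.2, 0.7, 0.0]
grip_width: -0.0002
grip_force: 0.0
```

{"name": "play_rows", "arguments": {
  "motion": [
    [[0.15, 0, 0, 0, 0, 0], [0.15, 0, 0, 0, 0, 0], [0, 0, 0, 0, 0, 0]]
  ]
}}

```text
t: 6.58
ee_pos: [0.4848, -0.2352, 0.0654]
eef_rot: [180.0, -0.0, -30.3]
force: [-0.4, -0.6, 0.1]
grip_width: -0.0005
grip_force: 0.0
```

```bash
python3 - <<'E'
from h import *
a=cv2.resize(cams.capture("top")[160:310,310:460],None,fx=2.6,fy=2.6,interpolation=2)
b=cv2.resize(cams.capture("scene")[100:250,290:440],None,fx=2.6,fy=2.6,interpolation=2)
cv2.imwrite("pics/c3.png",np.hstack([a,b]));print(sensors.state()["force"])
E
```

```text
[ 0.22173983 -0.68325228 -0.14683738]
```

View pics/c3.png

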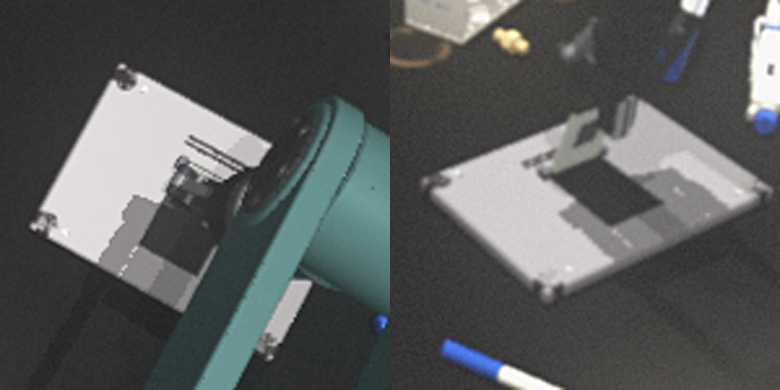

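The leg has risen (scene crop (580,140), more upright) and the panel's corners haven't moved. I'll keep going in small steps until the force rises.

{"name": "play_rows", "arguments": {
  "motion": [
    [[0.12, 0, 0, 0, 0, 0], [0.12, 0, 0, 0, 0, 0], [0, 0, 0, 0, 0, 0]]
  ]
}}

```text
t: 7.05
ee_pos: [0.4889, -0.2375, 0.0653]
eef_rot: [180.0, -0.0, -30.3]
force: [0.2, 0.7, 0.2]
grip_width: -0.0001
grip_force: 0.0
```

{"name": "play_rows", "arguments": {
  "motion": [
    [[0.12, 0, 0, 0, 0, 0], [0, 0, 0, 0, 0, 0]]
  ]
}}

```text
t: 7.3
ee_pos: [0.4905, -0.2385, 0.0652]
eef_rot: [180.0, 0.1, -30.3]
force: [-1.6, 0.3, 0.1]
grip_width: 0.0003
grip_force: 0.8
```

{"name": "play_rows", "arguments": {
  "motion": [
    [[0.12, 0, 0, 0, 0, 0], [0, 0, 0, 0, 0, 0]]
  ]
}}

```text
t: 7.55
ee_pos: [0.4908, -0.2386, 0.0648]
eef_rot: [180.0, 0.3, -30.3]
force: [-6.3, 3.0, 3.1]
grip_width: -0.0002
grip_force: 3.7
```

The reaction is about 7 N along -x with the TCP at local x of about +4 mm, against +2 mm predicted for 1.40 rad. That's the stop. I'll back off, rise and verify.

{"name": "play_rows", "arguments": {
  "motion": [
    [[-0.2, 0, 0, 0, 0, 0], [-0.5, 0, 0, 0, 0, 0], [-1, 0, 0, 0, 0, 0], [-1, 0, 0, 0, 0, 0], [-1, 0, 0, 0, 0, 0], [0, 0, -0.5, 0, 0, 0], [0, 0, -1, 0, 0, 0], [0, 0, -1, 0, 0, 0]]
  ]
}}

```text
t: 8.55
ee_pos: [0.4299, -0.2032, 0.117]
eef_rot: [180.0, -0.1, -30.3]
force: [0.6, -0.5, -0.8]
grip_width: 0.0001
grip_force: 0.0
```

{"name": "play_rows", "arguments": {
  "motion": [
    [[-1, 0.5, -1, 0, 0, 0], [-1, 1, -1, 0, 0, 0], [-1, 1, -1, 0, 0, 0], [-1, 1, -1, 0, 0, 0], [0, 1, -1, 0, 0, 0], [0, 1, -1, 0, 0, 0], [0, 1, 0, 0, 0, 0], [0, 0, 0, 0, 0, 0]]
  ]
}}

```text
t: 9.55
ee_pos: [0.2944, -0.2759, 0.2366]
eef_rot: [179.9, -0.1, -30.4]
force: [-0.1, -0.0, -0.2]
grip_width: 0.0001
grip_force: 0.0
```

```bash
python3 - <<'E'
from h import *
c=np.array([.4877,-.236]);yaw=np.radians(-30.2)
R=np.array([[np.cos(yaw),-np.sin(yaw)],[np.sin(yaw),np.cos(yaw)]])
w=lambda l: np.r_[c+R@np.array(l[:2]),l[2]]
out=[]
for n,(u,v) in (("top",(310,160)),("scene",(290,100))):
  b=cv2.resize(cams.capture(n),None,fx=2.6,fy=2.6,interpolation=2)
  for a,col in((1.2,(0,0,255)),(1.4,(255,0,0))):
    q=[w([.03-r*np.cos(a),y,.021+r*np.sin(a)]) for r,y in((.0,-.025),(.075,-.025),(.075,.025),(.0,.025))]
    cv2.polylines(b,[(proj(n,q)*2.6).astype(int)],True,col,1)
  out.append(b[int(v*2.6):int(v*2.6)+390,int(u*2.6):int(u*2.6)+390])
cv2.imwrite("pics/c4.png",np.hstack(out))
E
```

```text
(no output)
```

View pics/c4.png

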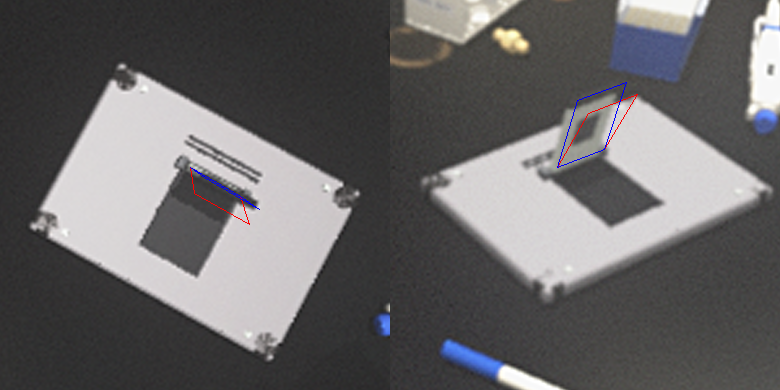

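The leg now matches the blue 1.40 rad outline in both views: top crop edge (190,170) to (257,207), scene crop (595,120). The panel corners are unmoved and the arm is clear.

```bash
python3 -c "
from bench import env
print(env.sign_off())"
```

```text
the job is handed in; nothing more can be done
None
```

I pushed the large panel's leg open to its stop (about 1.40 rad in both camera views); the panel hadn't visibly moved, the arm never went near the small panel, and I handed the job in at about 10 s; no verdict was returned.

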